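# Acknowledge a leak alarm and hold the recessed reset in with a pen

### The arm

A 6-joint arm with a two-finger parallel gripper is mounted at the origin on a cart in front of the work surface, level with it; the furniture and walls round the work are solid. World frame = base frame: x ahead of the robot, y to its left, z up, the work surface at z = 0. Lengths are in m, angles in degrees, forces in N, time in s.
With the tool pointing down it reaches from about 0.35 to 0.875 m from the base axis. Payload 15.5 kg.
Tool frame: the origin (TCP) lies at the very end of the fingers, on their centre line; the grasp point (between the pads) lies 19 mm behind it (manip.grasp_offset is the distance from the TCP to the grasp point, in m); z points along the fingers, y is the line along which they close (so a half turn about z gives the same grasp; the last joint's range is limited). The gripper opens to 85 mm and grips with 20 to 120 N. Pads are 22 mm wide; open, the fingers measure 114 mm over their backs; the gripper's body (76 mm by 85 mm) begins 54 mm behind the grasp point. The pads swing forward as they close: fully open they stand 13 mm farther back than shut.
Start: joints at [67.179, 28.281, 77.091, -0, 74.628, -5.472], TCP at [0.186, 0.597, 0.231] pointing down, gripper open.
Joint ranges: [-166.48, 166.48], [-47.26, 123.95], [12.59, 153.08], [-70.14, 250.14], [6.76, 159.57], [-176.63, 176.63]. Speed limits (degrees/s): [108.29, 108.29, 147.25, 172.46, 172.46, 172.46].

### API

Orientations are given as [roll, pitch, yaw] about the fixed x, y, z axes, in that order (R = Rz(yaw) Ry(pitch) Rx(roll)).
In Python, from bench import manip gives the robot as it stands. The module is installed in compiled form; this text tells all that it offers.
- The arm moves only by the tool send_rows, never from a script. Its argument "increments" is a list that holds one entry, the list of rows, each a list of 7 numbers: the finger opening in cm, from 0 to 8.54, then the shift along the tool's x, y, z in cm, then the turn, a rotation vector about the tool's x, y, z in degrees. A call has 1 to 8 rows; each row shifts and turns the commanded pose from where the row before left it, along the tool's axes as they then stand; what a row does not reach is not made up. A row lasts 1/12 s, in which the tool goes at most 41.7 mm and 7.16 degrees, less where a joint would pass 70% of its speed; a pose out of reach is approached as far as the arm can. A call with a gripper value outside its range is refused whole. The fingers move at their own pace and stop on an object; "squeeze" is the grip in N (left out, the last holds). Time passes only in rows, so rows that do not move let the fingers close. It gives the time, the measured TCP pose, the force, the opening and the grip force at its end, in the units of the state.
- manip.observe(): the state, without advancing time (a new reading comes with each control period).
- manip.capture(name): name is "scene" or "top" or "wrist"; returns (picture, depth): 420x560x3 uint8, red, green, blue; 420x560 float32, m along the optical axis (not along the pixel's ray), 0 where there is no reading.
- manip.camera_params(name): a dict with "fx", "fy", "cx", "cy" (pixels), "position" and "orientation" of the camera in the world; the wrist camera has in their place "mount" (4x4, takes a point from camera to tool coordinates, whose origin is the TCP and whose axes are the flange's). Camera axes: x right, y down, z forward; pixel columns grow to the right and rows downward; lengths in m; the calibration is good to about 2 mm. The wrist camera is an equidistant fisheye: a pixel r from the principal point sees the ray r / f radians off the axis. A picture is of the moment at which its call begins: read the wrist's pose just before it. camera_params takes no time and is no camera call.
- manip.finish_job(): hands the job in; it is judged then, once.
The state is a dict: "t": time; "q": joint angles; "dq": joint speeds; "effort": joint torques, N m; "eef_pos": TCP position; "tool_rot": TCP orientation; "contact_force": force on the tool from outside, world axes, zero at the start; "wrist_torque": the same for the moment, N m; "grip_width": finger opening in m; "gripper_force": force on a finger pad.
Only numpy, scipy, OpenCV 4.12 (cv2) and the standard library are available. Lean on these libraries where they do the work, as an engineer would, in place of code of your own. Each camera call takes 0.05 s, during which the arm holds its last target. There are 200 camera calls.

### The job

The leak interlock, the small grey box with a metal front, has tripped. Acknowledge its alarm by pressing the yellow button on its top fully down and letting it come up again; then take the pen from the notebook, put its point through the round hole in the box's front and push the blue reset button inside fully home. Finish still gripping the pen and holding the reset in with it, your fingers clear of the box, and leave the other things on the bench where they are.

Things in the scene. Friction and masses are not known exactly. Their poses are not given: they have to be found in the camera images.
- interlock: Leak interlock unit: grey box with an aluminium front, 68 mm deep (x), 140 wide (y), 68 high, fixed to the bench; a tall instrument stands close behind it, so keep the gripper on the robot's side. Origin: centre of its underside; z up; its front looks along its own -x, towards the robot. The reset hole is on the +y half of the front, a display and three lamps on the -y half.
- aperture (a point): Centre of the mouth of the reset hole, in the front plane of the interlock box (34 mm in front of the box's origin, 36 mm above the bench, 30 mm to the box's +y). The hole is 14 mm across with a black ring of 22 mm round it that stands 2 mm proud, and runs level, along the box's +x; axes as the box's.
- reset_face (a point): Centre of the face of the blue reset button (13 mm across) inside the hole; unpressed it lies 12 mm behind the front plane. It moves with the button.
- reset (a joint): Travel of the reset button along the box's +x: 0 out, 0.005 m fully home. Spring: about 2 N to start, 4.5 N fully home; it springs back when let go.
- ack_top (a point): Centre of the top of the yellow acknowledge button (26 mm across) on the top of the interlock box, towards its front on its -y half (14 mm in front of the box's origin, 34 mm to its -y, about 90 mm above the bench); z is up.
- ack (a joint): Travel of the acknowledge button straight down: 0 up, 0.006 m fully down. Spring, fully down at about 5 N; it comes up again when let go.
- pen: White ball-point pen with black ends, 145 mm long, 9 mm thick, 11 mm over its clip, about 15 g (may vary), loose, lying on the notebook, 7 mm above the bench, its point roughly away from the robot. Origin at mid length on its underside as it lies; its own +y runs along it towards the point, z is up as it lies. Its balance point is at mid length, a good place to grip it across.
- pen_tip (a point): The pen's writing point, 72 mm from the pen's origin along its +y, on its axis.
- notebook: Yellow notebook, 210 x 150 mm, its flat cover 7 mm above the bench (its wire spiral along the long edge nearest the robot 11 mm), lying flat and fixed on the bench. Origin at the centre of its underside; its x is along the 210 mm side.
- beaker: Clear plastic beaker, 53 mm across, 62 mm high, loose bystander. Origin at the centre of its underside.
- vial_blue: Small vial with a blue cap, 16 mm across, 38 mm high, loose bystander. Origin at the centre of its underside.
- vial_white: Small vial with a white cap, 16 mm across, 38 mm high, loose bystander. Origin at the centre of its underside.
- column: Steel column with coloured end fittings, 17 x 162 x 17 mm, lying along the front of the bench, loose bystander. Origin at mid length on its underside.
- tape: Roll of black tape, 58 mm across, 19 mm high, lying flat, loose bystander. Origin at the centre of its underside.

How it is judged (in metres and radians):
On the way, in this order (a step that is already met when the one before it is completed fails the run):
1. the acknowledge button is pressed fully down (value of joint ack above 0.005 m), for 0.05 s.
2. the acknowledge button is let go and has come up again (value of joint ack below 0.001 m), for 0.1 s.
3. the pen's point pushes the reset button home through the hole (value of joint reset above 0.004 m and distance between pen_tip and reset_face below 0.009 m and contact force between pen and the fingers above 2 N), for 0.3 s.
At the end, for the whole second after the job is handed in: The fingers grip the pen clear of notebook and bench; its point, inside the hole within 9 mm of the centre of the reset face, holds the reset in by over 4 of its 5 mm with over 1.5 N; fingers and arm do not touch the box; the yellow button is up. All this lasts, still holding (all of step 3 and contact force between pen and interlock above 1.5 N and contact force between interlock and the arm below 0.5 N and contact force between interlock and the fingers below 0.5 N and contact force between pen and notebook below 0.1 N and height (world z) of pen above 0.018 m and value of joint ack below 0.001 m); the arm keeps its last pose, push and grip.
It fails at once if a bystander (beaker, vial, column or tape) is moved more than 25 mm (distance of any of beaker, vial_blue, vial_white, column, tape from where it was at the start of the episode above 0.025 m).
It also fails if it takes over 62 s, if anything falls off the work surface, if the arm or the gripper's body presses on something with over 40 N, if the wrist force passes 120 N, or if a joint passes its speed limit or range.

## Working session

There is one attempt and no reset: what is moved stays moved. The work goes in short steps, Python scripts to look and compute and a tool call to move; the robot and the scene stay as the last step left them, time stands still between calls to the robot, and variables do not carry over. Pictures are saved under pics/ and viewed, at most 10 in all, crops included, and the job is handed in when it is done.

Besides the shell and the picture viewer there is one more tool, called after "Request:" by a JSON object that holds its "method" and its "body", one argument or row to a line. send_rows: Moves the arm, as the interface text tells. Its arguments: {"type":"object","properties":{"increments":{"type":"array","items":{"type":"array","items":{"type":"array","items":{"type":"number"}}}},"squeeze":{"type":"number"}},"required":["increments"]}

```bash
mkdir -p pics
cat > h.py <<'E'
import numpy as np, cv2
from scipy.spatial.transform import Rotation as R
from bench import manip
def snap(n,f):
    p,d=manip.capture(n); cv2.imwrite(f'pics/{f}.png',p[:,:,::-1]); np.save(f'pics/{f}.npy',d); return p,d
E
python3 - <<'E'
from h import *
for n in('scene','top'):
    snap(n,n); print(manip.camera_params(n))
print(manip.camera_params('wrist'));print(manip.observe())
E
```

```text
{'fx': 396.3577440491922, 'fy': 396.3577440491922, 'cx': 276.6731954035194, 'cy': 215.0904548299366, 'position': array([ 0.03443058, -0.50013066,  0.83179791]), 'orientation': array([-136.90836577,    0.67457915,  -45.28455611])}
{'fx': 540.1102804782855, 'fy': 540.1102804782855, 'cx': 278.6613695357235, 'cy': 218.9378410657375, 'position': array([ 0.35129792, -0.01933814,  1.40948627]), 'orientation': array([-173.48380726,    0.65774046,  -89.57900935])}
{'fx': 325.19226210127806, 'fy': 325.19226210127806, 'cx': 280.0030049882188, 'cy': 209.31753385874163, 'mount': array([[ 3.90233429e-04, -9.51760674e-01, -3.06841111e-01,
         7.97184798e-02],
       [ 9.99999835e-01,  2.42198579e-04,  5.20524387e-04,
        -1.28504847e-03],
       [-4.21098160e-04, -3.06841264e-01,  9.51760611e-01,
        -1.43202585e-01],
       [ 0.00000000e+00,  0.00000000e+00,  0.00000000e+00,
         1.00000000e+00]])}
{'t': 0.1, 'q': array([ 6.71804331e+01,  2.83112358e+01,  7.71227827e+01,  2.19259480e-03,
        7.46278150e+01, -5.47168661e+00]), 'dq': array([-0.01246345, -0.04471766, -0.07246528,  0.00558694,  0.04595792,
        0.00735495]), 'effort': array([ 2.19167385e-03, -8.83585310e+01, -3.84564829e+01, -2.43238833e-05,
        5.10551807e-03,  1.17526015e-04]), 'eef_pos': array([0.18622115, 0.59628677, 0.23076556]), 'tool_rot': array([-1.79938650e+02, -7.99995998e-03,  1.62651533e+02]), 'contact_force': array([-0.30847466,  0.97697209, -0.07031226]), 'wrist_torque': array([-0.00280265, -0.02074339, -0.03714652]), 'gripper_force': 0.0, 'grip_width': 0.08530517004993086}
```

View pics/scene.png

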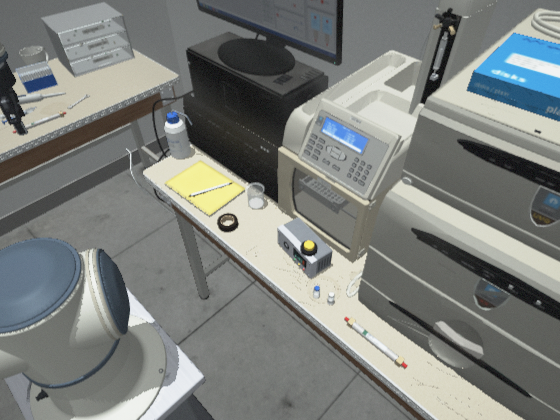

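View pics/top.png

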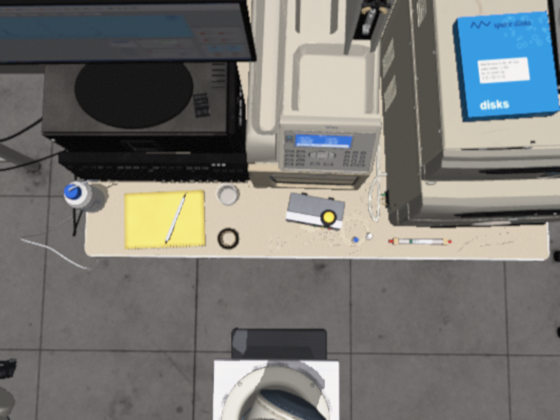

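Scene: the notebook with the pen at about (210,188), the box at (305,250) with its yellow button at (309,246). Top: pen from (166,242) to (185,195), yellow button at (328,217). Next, an enlarged montage and the depth readings.

```bash
cat >> h.py <<'E'
def ray(n,u,v):
    c=manip.camera_params(n); r=R.from_euler('xyz',c['orientation'],degrees=True)
    return np.array(c['position']), r.apply([(u-c['cx'])/c['fx'],(v-c['cy'])/c['fy'],1.])
def at(n,u,v,z): # point on pixel ray at height z
    p,d=ray(n,u,v); return p+d*(z-p[2])/d[2]
def tri(a,b):
    (p,d),(q,e)=ray(*a),ray(*b)
    s=np.linalg.lstsq(np.c_[d,-e],q-p,rcond=None)[0]
    x,y=p+d*s[0],q+e*s[1]; return (x+y)/2,np.linalg.norm(x-y)
def cloud(n,D):
    c=manip.camera_params(n); v,u=np.mgrid[:420,:560]
    P=np.stack([(u-c['cx'])/c['fx']*D,(v-c['cy'])/c['fy']*D,D],-1)
    return R.from_euler('xyz',c['orientation'],degrees=True).apply(P.reshape(-1,3)).reshape(420,560,3)+c['position']
E
python3 - <<'E'
from h import *
for n in('scene','top'):
    im=cv2.imread(f'pics/{n}.png'); D=np.load(f'pics/{n}.npy'); C=cloud(n,D)
    hsv=cv2.cvtColor(im,cv2.COLOR_BGR2HSV); x=C[...,0];y=C[...,1];z=C[...,2]
    m=(x>.4)&(x<.9)&(y>-.4)&(y<.5)&(D>0)
    b=m&(abs(z-.068)<.008)&(y<.2)
    yb=m&(hsv[...,0]>18)&(hsv[...,0]<35)&(hsv[...,1]>150)&(z>.075)&(z<.11)
    for k,q in(('bench',m&(abs(z)<.006)),('boxtop',b),('ack',yb)):
        P=C[q]; print(n,k,len(P),np.median(P,0).round(4),P.min(0).round(3),P.max(0).round(3))
    if b.sum():
        nb=b&(abs(y-np.median(y[b]))<.12)
        print(cv2.minAreaRect(C[nb][:,:2].astype(np.float32)*1000))
    v,u=np.nonzero(yb); print('ackpix',u.mean(),v.mean())
s=cv2.imread('pics/scene.png');t=cv2.imread('pics/top.png')
rs=lambda i,x,y,w,h,k:cv2.resize(i[y:y+h,x:x+w],None,fx=k,fy=k,interpolation=cv2.INTER_CUBIC)
M=np.vstack([np.hstack([rs(s,265,210,80,60,5),rs(t,275,180,80,60,5)]),np.hstack([rs(s,170,165,80,60,5),rs(t,140,188,80,60,5)])])
cv2.imwrite('pics/m1.png',M)
E
```

```text
scene bench 11953 [ 4.749e-01 -6.920e-02 -4.000e-04] [ 0.407 -0.4   -0.006] [0.647 0.5   0.006]
scene boxtop 1787 [ 0.5403 -0.0898  0.0677] [ 0.48  -0.399  0.06 ] [0.741 0.2   0.076]
scene ack 8 [ 0.4989 -0.1363  0.0872] [ 0.495 -0.14   0.085] [ 0.511 -0.123  0.09 ]
((584.4664306640625, -115.87539672851562), (209.07723999023438, 244.77410888671875), 42.68915557861328)
ackpix 308.625 247.875
top bench 16298 [4.924e-01 4.470e-02 4.000e-04] [ 0.411 -0.4   -0.006] [0.899 0.5   0.006]
top boxtop 1801 [ 0.5426 -0.0862  0.068 ] [ 0.483 -0.287  0.06 ] [0.898 0.198 0.076]
top ack 45 [ 0.5124 -0.1268  0.0887] [ 0.498 -0.137  0.082] [ 0.521 -0.112  0.095]
((544.6951904296875, -82.91197967529297), (232.81219482421875, 119.80469512939453), 88.27118682861328)
ackpix 328.4888888888889 215.95555555555555
```

View pics/m1.png

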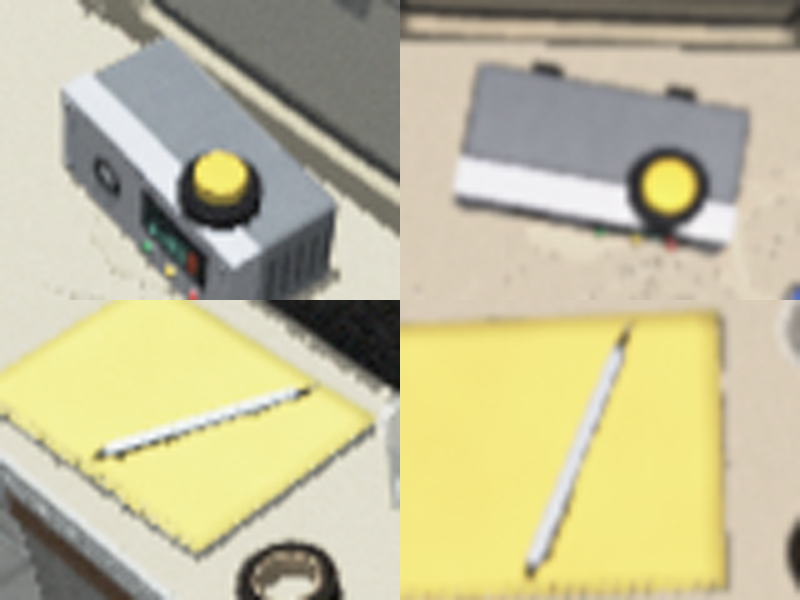

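The montage shows the box with its hole at scene (286.4,245.4) and ack at scene (309.4,245) / top (328.8,217.4). The pen tail is at scene (189.6,196) / top (166,243), and its tip at scene (232.4,182.6) / top (185.6,193).

Run:
```python
from h import *
np.set_printoptions(suppress=True,precision=4)
print('ack',tri(('scene',309.4,245),('top',328.8,217.4)))
print('tail',tri(('scene',189.6,196),('top',166,243)), at('top',166,243,.012),at('scene',189.6,196,.012))
print('tip',tri(('scene',232.4,182.6),('top',185.6,193)), at('top',185.6,193,.012),at('scene',232.4,182.6,.012))
c=np.array([at('top',*p,.068) for p in((291,193),(344.6,202.4),(340.7,228.7),(285.6,221))]);print(c)
ctr=c.mean(0); d=(c[0]-c[1])+(c[3]-c[2]); yaw=np.arctan2(-d[0],d[1]);print(ctr,np.degrees(yaw),[np.linalg.norm(c[i]-c[i-1]) for i in range(4)])
r=R.from_euler('z',yaw)
for n,l in(('ap',(-.034,.030,-.032)),('ack',(-.014,-.034,.022))):print(n,ctr+r.apply(l))
print('ap scene ray', [at('scene',286.4,245.4,z) for z in(.036,)])
for n,uv in(('beaker',(227,195)),('tape',(228,239)),('vb',(355,240)),('vw',(369,236)),('c1',(390,241)),('c2',(450,241))):print(n,at('top',*uv,.02))
```

```text
ack (array([ 0.5081, -0.1276,  0.0854]), np.float64(0.002858500429616207))
tail (array([0.4474, 0.2898, 0.0103]), np.float64(0.002621093401318655)) [0.4461 0.2901 0.012 ] [0.4476 0.2874 0.012 ]
tip (array([0.5781, 0.2436, 0.0082]), np.float64(0.0009255681311672706)) [0.5778 0.2426 0.012 ] [0.5752 0.2404 0.012 ]
[[ 0.5702 -0.0333  0.068 ]
 [ 0.5471 -0.1677  0.068 ]
 [ 0.4809 -0.1576  0.068 ]
 [ 0.4993 -0.0202  0.068 ]]
[ 0.5244 -0.0947  0.068 ] -8.695952706375346 [np.float64(0.07208654018368355), np.float64(0.13633804059767637), np.float64(0.06701547053325221), np.float64(0.13862206205292685)]
ap [ 0.4953 -0.0599  0.036 ]
ack [ 0.5054 -0.1262  0.09  ]
ap scene ray [array([ 0.4986, -0.0625,  0.036 ])]
beaker [0.5719 0.1329 0.02  ]
tape [0.457  0.1282 0.02  ]
vb [ 0.4565 -0.1991  0.02  ]
vw [ 0.4671 -0.2352  0.02  ]
c1 [ 0.4545 -0.2889  0.02  ]
c2 [ 0.4555 -0.4427  0.02  ]
```

```bash
cat >> h.py <<'E'
np.set_printoptions(suppress=True,precision=4)
def to(pos,yaw=None,pitch=0):
    s=manip.observe(); r=R.from_euler('xyz',s['tool_rot'],degrees=True)
    if yaw is not None:
        t=R.from_euler('xyz',[180,pitch,yaw],degrees=True); print('turn first (tool deg)',np.degrees((r.inv()*t).as_rotvec()))
        r=t
    d=np.array(pos)-s['eef_pos']; print('t',s['t'],'shift cm',r.inv().apply(d)*100,'pos',s['eef_pos'],s['tool_rot'])
E
python3 -c "
from h import *
to((.40,-.03,.17),171.3)"
```

```text
turn first (tool deg) [-0.0606 -0.0126 -8.6485]
t 0.1 shift cm [-30.6052 -58.6744   6.0766] pos [0.1862 0.5963 0.2308] [-179.9386   -0.008   162.6515]
```

Request:
{"method": "send_rows", "body": {
  "increments": [
    [[8.5,0,0,0,0,0,-4.3],[8.5,0,0,0,0,0,-4.3],[8.5,-2.2,-2.8,0,0,0,0],[8.5,-2.2,-2.8,0,0,0,0],[8.5,-2.2,-2.8,0,0,0,0],[8.5,-2.2,-2.8,0,0,0,0],[8.5,-2.2,-2.8,0,0,0,0],[8.5,-2.2,-2.8,0,0,0,0]]
  ]
}}

```text
t: 0.77
eef_pos: [0.2916, 0.4088, 0.2311]
tool_rot: [-180.0, -0.0, 171.3]
contact_force: [1.6, 0.8, 0.1]
grip_width: 0.085
gripper_force: 0.0
```

Request:
{"method": "send_rows", "body": {
  "increments": [
    [[4,-2.0,-3.0,0,0,0,0],[0,-2.0,-3.0,0,0,0,0],[0,-2.0,-3.0,0.5,0,0,0],[0,-2.0,-3.0,0.5,0,0,0],[0,-2.0,-3.0,0.5,0,0,0],[0,-2.0,-3.0,0.5,0,0,0],[0,-2.0,-3.0,1,0,0,0],[0,-2.0,-3.0,1,0,0,0]]
  ]
}}

```text
t: 1.43
eef_pos: [0.4134, 0.1472, 0.1911]
tool_rot: [180.0, 0.0, 171.3]
contact_force: [1.4, 0.1, 0.2]
grip_width: -0.0002
gripper_force: 0.0
```

Request:
{"method": "send_rows", "body": {
  "increments": [
    [[0,-0.2,-3.0,0.4,0,0,0],[0,-0.2,-3.0,0.4,0,0,0],[0,-0.2,-3.0,0.4,0,0,0],[0,-0.2,-3.0,0.4,0,0,0],[0,-0.2,-3.0,0.4,0,0,0],[0,-0.2,-3.0,0,0,0,0],[0,0,0,0,0,0,0],[0,0,0,0,0,0,0]]
  ]
}}

```text
t: 2.1
eef_pos: [0.3972, -0.032, 0.1712]
tool_rot: [180.0, -0.0, 171.1]
contact_force: [0.3, 1.0, 0.0]
grip_width: -0.0
gripper_force: 0.0
```

```bash
python3 -c "
from h import *
to((.506,-.127,.13),171.3)
snap('wrist','w1')
p=cv2.imread('pics/w1.png');cv2.imwrite('pics/w1b.png',cv2.resize(p,(800,600),interpolation=cv2.INTER_CUBIC))"
```

```text
turn first (tool deg) [ 0.0015 -0.0193 -0.2295]
t 2.1 shift cm [-12.1919  -7.7433   4.1175] pos [ 0.3972 -0.032   0.1712] [179.9986  -0.0193 171.0705]
```

View pics/w1b.png

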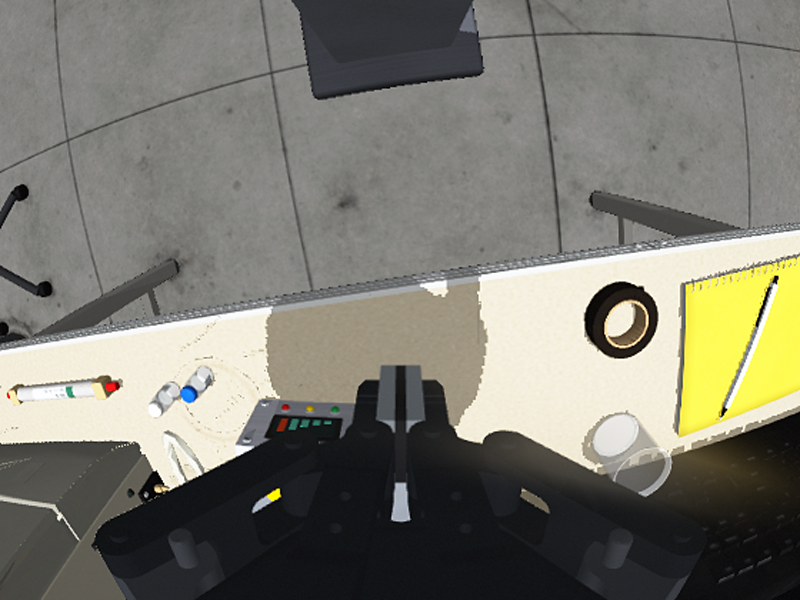

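The wrist view shows the pen's tail at (776,280) and tip at (722,413) of the 800x600 picture; the hole is hidden by the fingers. I'll press ack now and use the wrist ray for the pen.

```bash
cat >> h.py <<'E'
def wray(u,v,pos,rot):
    c=manip.camera_params('wrist'); a=np.array([u-c['cx'],v-c['cy']]); r=np.hypot(*a); th=r/c['fx']
    d=np.r_[a/r*np.sin(th),np.cos(th)] if r else np.array([0,0,1.])
    M=np.array(c['mount']); W=R.from_euler('xyz',rot,degrees=True)
    return np.array(pos)+W.apply(M[:3,3]), W.apply(M[:3,:3]@d)
def wat(u,v,z,pos,rot):
    p,d=wray(u,v,pos,rot); return p+d*(z-p[2])/d[2]
E
python3 -c "
from h import *
P=[.3972,-.032,.1712];A=[180,0,171.07]
for n,u,v,z in(('tail',776,280,.0115),('tip',722,413,.0115),('vb',190,395,.038),('tape',621,322,.019),('boxcornerR',268,401,.068),('vw',156,409,.038)):print(n,wat(u*.7,v*.7,z,P,A))
"
```

```text
tail [0.4483 0.2917 0.0115]
tip [0.5717 0.2441 0.0115]
vb [ 0.4555 -0.1985  0.038 ]
tape [0.455  0.1228 0.019 ]
boxcornerR [ 0.4503 -0.1254  0.068 ]
vw [ 0.465  -0.2341  0.038 ]
```

Request:
{"method": "send_rows", "body": {
  "increments": [
    [[0,-3,-1.9,0,0,0,0],[0,-3,-1.9,0,0,0,0],[0,-3,-1.9,0,0,0,0],[0,-3,-1.9,0.5,0,0,0],[0,-0.2,-0.1,1.5,0,0,0],[0,0,0,2,0,0,0],[0,0,0,1,0,0,0],[0,0,0,0,0,0,0]]
  ]
}}

```text
t: 2.82
eef_pos: [0.5051, -0.1239, 0.1193]
tool_rot: [179.9, -0.2, 171.3]
contact_force: [-1.2, 0.6, -0.4]
grip_width: -0.0002
gripper_force: 0.0
```

Request:
{"method": "send_rows", "body": {
  "increments": [
    [[0,0,-0.2,1,0,0,0],[0,0,0,1,0,0,0],[0,0,0,0.5,0,0,0],[0,0,0,0.4,0,0,0],[0,0,0,0.3,0,0,0],[0,0,0,0.2,0,0,0],[0,0,0,0,0,0,0],[0,0,0,0,0,0,0]]
  ]
}}

```text
t: 3.48
eef_pos: [0.5059, -0.1274, 0.0874]
tool_rot: [180.0, -0.0, 171.2]
contact_force: [-1.8, 1.4, 2.9]
grip_width: -0.0003
gripper_force: 1.4
```

Request:
{"method": "send_rows", "body": {
  "increments": [
    [[0,0,0,0.15,0,0,0],[0,0,0,0.15,0,0,0],[0,0,0,0.1,0,0,0],[0,0,0,0,0,0,0],[0,0,0,0,0,0,0]]
  ]
}}

```text
t: 3.9
eef_pos: [0.5061, -0.1275, 0.0839]
tool_rot: [-180.0, 0.0, 171.3]
contact_force: [-4.5, 2.0, 14.9]
grip_width: -0.0
gripper_force: 8.0
```

Request:
{"method": "send_rows", "body": {
  "increments": [
    [[0,0,0,-2,0,0,0],[0,0,0,-3,0,0,0],[0,0,0,-2,0,0,0],[0,1,2,0,0,0,0],[0,1,3.5,0,0,0,0],[0,1,3.5,0,0,0,0],[0,1,3.5,0,0,0,0],[0,0,3.5,0,0,0,0]]
  ]
}}

```text
t: 4.57
eef_pos: [0.4891, 0.0382, 0.1533]
tool_rot: [-180.0, -0.0, 171.2]
contact_force: [1.9, -0.6, -0.8]
grip_width: 0.0002
gripper_force: 0.0
```

Request:
{"method": "send_rows", "body": {
  "increments": [
    [[4,0,3.5,0,0,0,0],[4,0,3.5,0,0,0,0],[4,0,3.5,0,0,0,0],[4,0,3.5,0,0,0,0],[4,0,3,0,0,0,0],[4,0,0,0,0,0,5.6],[4,0,0,0,0,0,5.6],[4,0,0,0,0,0,0]]
  ]
}}

```text
t: 5.23
eef_pos: [0.5167, 0.2054, 0.1531]
tool_rot: [180.0, 0.0, 159.8]
contact_force: [-0.4, 0.0, -0.6]
grip_width: 0.04
gripper_force: 0.0
```

```bash
python3 -c "
from h import *
to((.511,.267,.10),160)
s=manip.observe();print(s['t'],s['grip_width'])
p,_=snap('wrist','w2');snap('scene','s2')
p=cv2.imread('pics/w2.png');cv2.imwrite('pics/w2b.png',cv2.resize(p,(800,600),interpolation=cv2.INTER_CUBIC))
p=cv2.imread('pics/s2.png')[205:280,255:355];cv2.imwrite('pics/s2b.png',cv2.resize(p,(800,600),interpolation=cv2.INTER_CUBIC))"
```

```text
turn first (tool deg) [ 0.0017  0.0149 -0.1761]
t 5.2333 shift cm [2.6449 5.597  5.3085] pos [0.5167 0.2054 0.1531] [179.9983   0.0149 159.8239]
5.2333 0.03995039104916238
```

View pics/w2b.png

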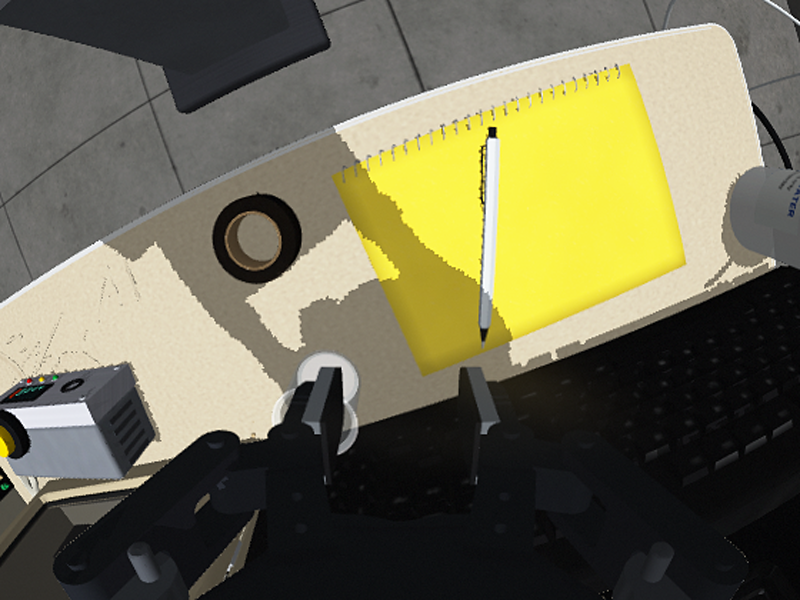

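View pics/s2b.png

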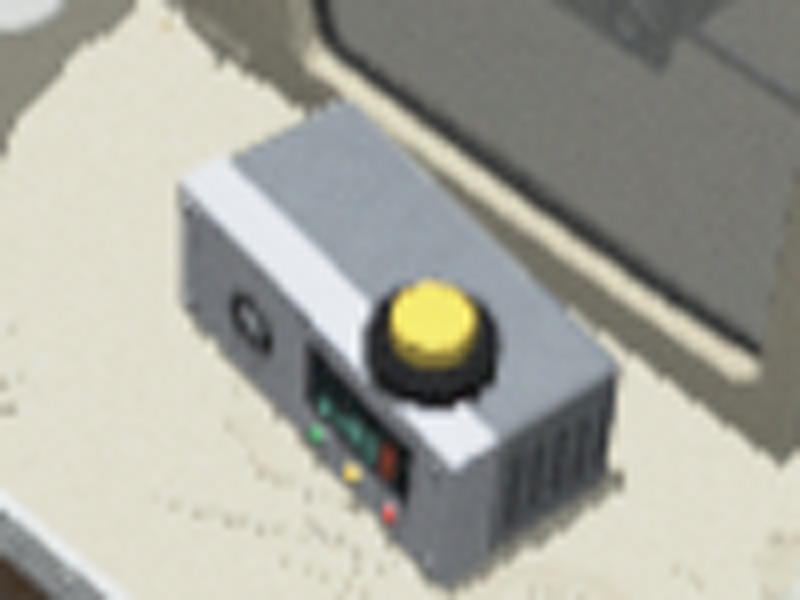

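The button is up again. In w2 the pen runs from tail (493,128) to tip (483,345) and the hole is at (72,385). I'll fit the box pose and the pen ends from all the views.

```bash
cat > fit.py <<'E'
from h import *
from scipy.optimize import least_squares
W1=([.3972,-.032,.1712],[180,0,171.07]);W2=([.5167,.2054,.1531],[180,0,159.82])
w=lambda W,u,v:wray(u*.7,v*.7,*W)
def res(rays,X):
    p,d=rays; d=d/np.linalg.norm(d); e=X-p; return (e-d*(e@d))/np.linalg.norm(e)*450
def multi(rs):
    f=least_squares(lambda X:np.concatenate([res(r,X) for r in rs]),[.5,.2,.01]); return f.x,[np.linalg.norm(res(r,f.x)).round(1) for r in rs]
print('tail',multi([ray('scene',189.6,196),ray('top',166,243),w(W1,776,280),w(W2,493,128)]))
print('tip',multi([ray('scene',232.4,182.6),ray('top',185.6,193),w(W1,722,413),w(W2,483,345)]))
for n,z,a in(('tail',.0115,(493,128)),('tip',.0115,(483,345))):print(n,wat(a[0]*.7,a[1]*.7,z,*W2))
F,B,L,Rr,T,b=-.034,.034,.07,-.07,.068,0
H=(F-.002,.03,.036)
ob=[(ray('scene',286.4,245.4),H),(ray('scene',277.75,227.75),(F,L,T)),(ray('scene',298.1,217.5),(B,L,T)),(ray('scene',332.1,251.25),(B,Rr,T)),
(ray('scene',312.5,263.1),(F,Rr,T)),(ray('scene',278.1,243.1),(F,L,b)),(ray('scene',310.6,278.5),(F,Rr,b)),
(ray('top',291,193),(B,L,T)),(ray('top',344.6,202.4),(B,Rr,T)),(ray('top',285.6,221),(F,L,T)),(ray('top',340.7,228.7),(F,Rr,T)),
(w(W2,72,385),H),(w(W2,130,362),(F,L,b)),(w(W2,157,432),(B,L,b)),(w(W2,125,478),(B,L,T))]
def X(p,l): return np.array([p[0],p[1],0])+R.from_euler('z',p[2]).apply(l)
f=least_squares(lambda p:np.concatenate([res(r,X(p,l)) for r,l in ob]),[.524,-.095,-.15],loss='soft_l1')
print(f.x,np.degrees(f.x[2]),[np.linalg.norm(res(r,X(f.x,l))).round(1) for r,l in ob])
print('ap',X(f.x,(F,.03,.036)),'ack',X(f.x,(-.014,-.034,.09)))
print('ap tri',multi([ob[0][0],ob[11][0]]))
E
python3 fit.py
```

```text
tail (array([0.4455, 0.2899, 0.0138]), [np.float64(1.4), np.float64(0.2), np.float64(2.1), np.float64(1.6)])
tip (array([0.5754, 0.2421, 0.0126]), [np.float64(0.6), np.float64(0.7), np.float64(3.9), np.float64(2.4)])
tail [0.4446 0.2908 0.0115]
tip [0.5776 0.2415 0.0115]
[ 0.5272 -0.0972 -0.1712] -9.809253127575207 [np.float64(0.9), np.float64(0.8), np.float64(1.6), np.float64(1.8), np.float64(1.2), np.float64(1.5), np.float64(1.5), np.float64(0.8), np.float64(1.5), np.float64(2.2), np.float64(1.0), np.float64(1.7), np.float64(0.8), np.float64(2.6), np.float64(3.1)]
ap [ 0.4988 -0.0619  0.036 ] ack [ 0.5076 -0.1284  0.09  ]
ap tri (array([ 0.4985, -0.062 ,  0.0352]), [np.float64(0.2), np.float64(0.1)])
```

Request:
{"method": "send_rows", "body": {
  "increments": [
    [[4,0.9,1.9,0,0,0,0],[4,0.9,1.9,1.5,0,0,0],[4,0.8,1.7,3,0,0,0],[4,0,0,3,0,0,0],[4,0,0,2.5,0,0,0],[4,0,0,2,0,0,0],[4,0,0,1,0,0,0],[4,0,0,0,0,0,0]]
  ]
}}

```text
t: 6.0
eef_pos: [0.5101, 0.2645, 0.0215]
tool_rot: [-179.9, -0.1, 160.1]
contact_force: [-0.8, -0.8, -0.3]
grip_width: 0.04
gripper_force: 0.0
```

```bash
python3 -c "
from h import *
to((.511,.266,.0085),159.9)"
```

```text
turn first (tool deg) [-0.12   -0.1327  0.2389]
t 6.0 shift cm [-0.0386  0.169   1.3001] pos [0.5101 0.2645 0.0215] [-179.8803   -0.133   160.1388]
```

Request:
{"method": "send_rows", "body": {
  "increments": [
    [[4,0,0.15,0.6,0,0,0],[4,0,0,0.4,0,0,0],[4,0,0,0.3,0,0,0],[4,0,0,0,0,0,0],[2.5,0,0,0,0,0,0],[2,0,0,0,0,0,0],[1.5,0,0,0,0,0,0],[0.5,0,0,0,0,0,0]]
  ],
  "squeeze": 40
}}

```text
t: 6.67
eef_pos: [0.5116, 0.2669, 0.0107]
tool_rot: [180.0, 0.0, 160.1]
contact_force: [-1.6, -0.6, 8.1]
grip_width: 0.0079
gripper_force: 39.2
```

Request:
{"method": "send_rows", "body": {
  "increments": [
    [[0,0,0,0,0,0,0],[0,0,0,0,0,0,0],[0,0,0,0,0,0,0]]
  ]
}}

```text
t: 6.92
eef_pos: [0.5116, 0.2668, 0.0107]
tool_rot: [180.0, 0.0, 160.1]
contact_force: [-0.4, -0.5, 5.3]
grip_width: 0.0078
gripper_force: 39.1
```

Request:
{"method": "send_rows", "body": {
  "increments": [
    [[0,0,0,-0.5,0,0,0],[0,0,0,-1,0,0,0],[0,0,0,-2.5,0,0,0],[0,0,0,-3,0,0,0],[0,0,0,-3,0,0,0],[0,0,0,-2,0,0,0],[0,0,0,0,0,0,0]]
  ]
}}

```text
t: 7.5
eef_pos: [0.5135, 0.2676, 0.1354]
tool_rot: [179.7, 0.3, 160.1]
contact_force: [0.7, 1.7, 1.0]
grip_width: 0.007
gripper_force: 39.1
```

```bash
python3 -c "
from h import *
s=manip.observe();print(s['t'],s['grip_width'],s['gripper_force'],s['eef_pos'],s['tool_rot'])
snap('wrist','w3');snap('scene','s3');snap('top','t3')
rs=lambda n,x,y,w,h:cv2.resize(cv2.imread(f'pics/{n}.png')[y:y+h,x:x+w],(400,300),interpolation=cv2.INTER_CUBIC)
M=np.hstack([rs('s3',170,130,80,60),rs('t3',140,188,80,60)])
w=cv2.resize(cv2.imread('pics/w3.png')[60:270,140:420],(800,600))
cv2.imwrite('pics/m3.png',np.vstack([M,cv2.resize(w[:300],(800,300))]))
cv2.imwrite('pics/m3.png',np.vstack([M,cv2.resize(cv2.imread('pics/w3.png')[150:300,80:480],(800,300))]))
"
```

```text
7.5 0.007013126051152472 39.09499481058447 [0.5135 0.2676 0.1354] [179.7341   0.2999 160.0584]
```

View pics/m3.png

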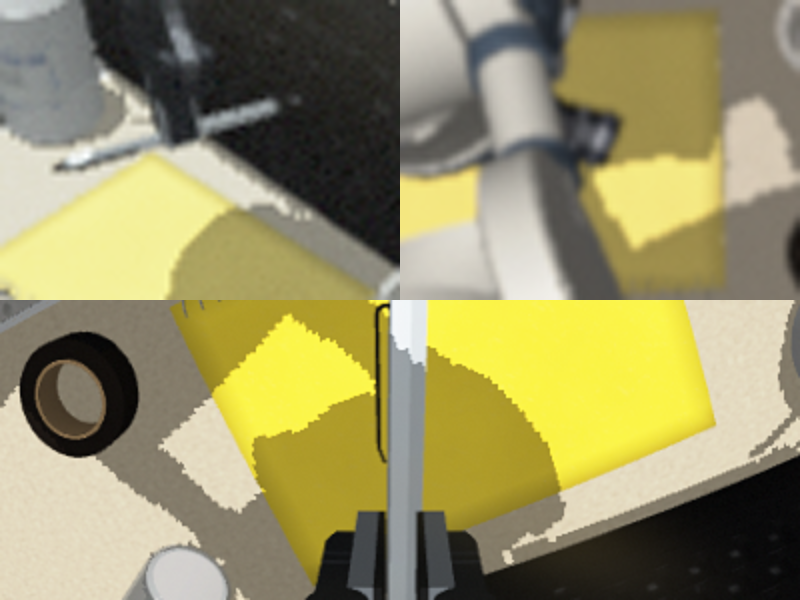

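The pen is held, with the clip to its -y side: in the scene view the tail is at about (182,163) and the tip at (228,150). Next I check how the pen sits in the pads and whether the grip creeps.

```bash
cat > held.py <<'E'
from h import *
def held(n,u,v,P,yaw):  # pixel -> along-pen coordinate, height rel. TCP, in plane through TCP along pen
    p,d=ray(n,u,v); a=np.radians(yaw); nrm=np.array([-np.sin(a),np.cos(a),0]); ax=np.array([np.cos(a),np.sin(a),0])
    X=p+d*((np.array(P)-p)@nrm)/(d@nrm); e=X-P; return np.array([e@ax,e[2]])
E
python3 -c "
from held import *
s=manip.observe();print(s['t'],s['grip_width'],s['eef_pos'])
P=[.5135,.2676,.1354]
for q in((182,163),(186,162),(219,152.5),(225,151),(228,150)):print(q,held('scene',*q,P,-19.95))
D=np.load('pics/s3.npy');C=cloud('scene',D)
m=(abs(C[...,1]-.267)<.09)&(abs(C[...,0]-.51)<.09)&(C[...,2]>.08)&(C[...,2]<.16)
im=cv2.imread('pics/s3.png');m&=im.min(-1)>110
X=C[m]-P;a=np.radians(-19.95);s=X@[np.cos(a),np.sin(a),0];t=X@[-np.sin(a),np.cos(a),0]
for k in np.argsort(s)[::6]:print((s[k]*1000).round(),(t[k]*1000).round(1),(X[k,2]*1000).round(1))
"
```

```text
7.65 0.007436366250285835 [0.5113 0.2667 0.1306]
(182, 163) [-0.0673 -0.0007]
(186, 162) [-0.0561 -0.0012]
(219, 152.5) [ 0.0405 -0.0015]
(225, 151) [ 0.0585 -0.0024]
(228, 150) [ 0.0677 -0.0019]
-71.0 -1.7 -1.7
-61.0 -0.7 1.2
-55.0 3.7 -0.8
-48.0 -1.4 0.3
-42.0 -4.6 4.2
-35.0 1.9 0.5
-29.0 3.0 1.1
-23.0 -4.4 -2.7
-17.0 -5.3 -0.6
-12.0 -11.1 5.4
-2.0 -9.6 -3.1
13.0 -1.4 -0.1
19.0 -2.8 2.5
28.0 -3.6 0.2
35.0 1.1 1.3
43.0 -2.8 1.4
49.0 -1.8 2.1
```

```bash
python3 -c "
from h import *
to((.399,-.0447,.0345),170.2)"
```

```text
turn first (tool deg) [  0.0121   0.0163 -10.1477]
t 7.65 shift cm [  5.7639 -32.5969   9.6082] pos [0.5113 0.2667 0.1306] [179.9865   0.0151 160.0523]
```

Request:
{"method": "send_rows", "body": {
  "increments": [
    [[0,0,0,0,0,0,-3.4],[0,0,0,0,0,0,-3.4],[0,0,0,0,0,0,-3.4],[0,0.3,-1.5,0,0,0,0],[0,0.5,-2.5,0,0,0,0],[0,0.5,-2.7,0,0,0,0],[0,0.5,-2.7,0,0,0,0],[0,0.5,-2.7,0,0,0,0]]
  ]
}}

```text
t: 8.32
eef_pos: [0.4669, 0.1503, 0.1293]
tool_rot: [-180.0, -0.1, 170.3]
contact_force: [-0.2, 0.7, -0.0]
grip_width: 0.0072
gripper_force: 39.1
```

Request:
{"method": "send_rows", "body": {
  "increments": [
    [[0,0.5,-2.7,0,0,0,0],[0,0.5,-2.7,0,0,0,0],[0,0.5,-2.7,0,0,0,0],[0,0.5,-2.7,0,0,0,0],[0,0.5,-2.7,1,0,0,0],[0,0.5,-2.7,2,0,0,0],[0,0.5,-2.7,2,0,0,0],[0,0.4,-1.6,2,0,0,0]]
  ]
}}

```text
t: 8.98
eef_pos: [0.3938, -0.0457, 0.0593]
tool_rot: [-180.0, -0.0, 170.2]
contact_force: [1.9, 0.5, -0.5]
grip_width: 0.0079
gripper_force: 39.1
```

Request:
{"method": "send_rows", "body": {
  "increments": [
    [[0,0,0,1.5,0,0,0],[0,0,0,0.5,0,0,0],[0,0,0,0,0,0,0],[0,0,0,0,0,0,0],[0,0,0,0,0,0,0]]
  ]
}}

```text
t: 9.4
eef_pos: [0.3955, -0.0436, 0.0408]
tool_rot: [-180.0, 0.0, 170.3]
contact_force: [0.1, 0.9, -1.2]
grip_width: 0.0074
gripper_force: 39.1
```

```bash
python3 -c "
from h import *
to((.399,-.0447,.0345),170.2)
s=manip.observe();print(s['grip_width'],s['gripper_force'])
snap('wrist','w4');snap('scene','s4');snap('top','t4')
rs=lambda n,x,y,w,h:cv2.resize(cv2.imread(f'pics/{n}.png')[y:y+h,x:x+w],(400,300),interpolation=cv2.INTER_CUBIC)
M=np.hstack([rs('s4',240,215,80,60),rs('t4',265,190,80,60)])
cv2.imwrite('pics/m4.png',np.vstack([M,cv2.resize(cv2.imread('pics/w4.png')[150:300,80:480],(800,300))]))
"
```

```text
turn first (tool deg) [-0.0033  0.0322  0.106 ]
t 9.4 shift cm [-0.3619 -0.045   0.6309] pos [ 0.3955 -0.0436  0.0408] [-179.9967    0.0321  170.306 ]
0.007361215523702819 39.115981037430174
```

View pics/m4.png

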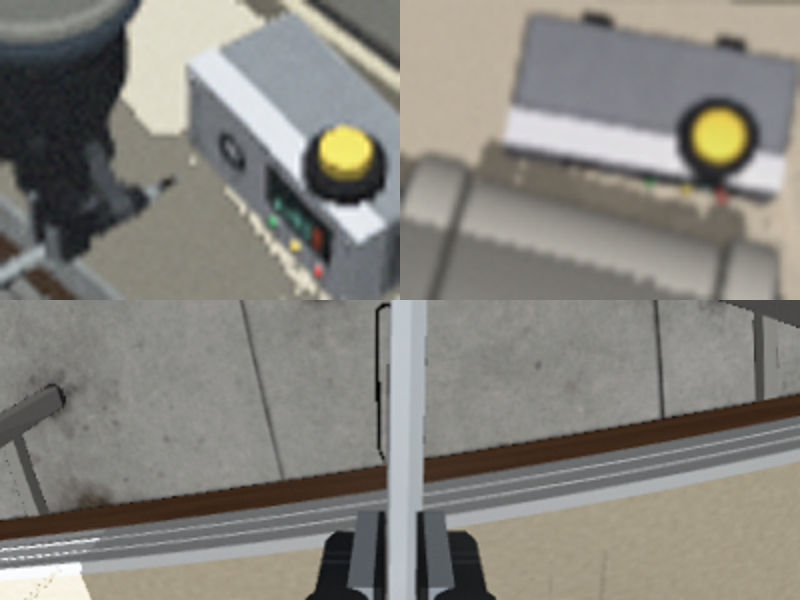

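```bash
python3 -c "
from held import *
from fit import multi,X,f
P=np.array([.3955,-.0436,.0408]);A=[180,0,170.3]
print('----')
print('tip', held('scene',274.4,251.2,P,-9.7))
q=[wat(284,150,.042,P,A),wat(281.5,280,.042,P,A)];d=q[1]-q[0];print(q,np.degrees(np.arctan2(d[1],d[0])))
a=np.radians(-9.7);ax=np.array([np.cos(a),np.sin(a),0]);print('lateral of pen (box+y mm)',[((x-P)@[-np.sin(a),np.cos(a),0])*1000 for x in q])
# predicted pixel of tip and ring in scene
c=manip.camera_params('scene');Rc=R.from_euler('xyz',c['orientation'],degrees=True)
def pix(x):
    y=Rc.inv().apply(x-c['position']);return c['cx']+c['fx']*y[0]/y[2],c['cy']+c['fy']*y[1]/y[2]
for dz in(0,.002,.004):print(pix(P+ax*.071+[0,0,dz]))
print('ap pred',pix(X(f.x,(-.036,.03,.036))))
"|sed -n '/----/,\$p'
```

```text
sed: -e expression #1, char 10: unterminated address regex
Exception ignored on flushing sys.stdout:
BrokenPipeError: [Errno 32] Broken pipe
```

```bash
python3 -c "
from held import *
from fit import multi,X,f
P=np.array([.3955,-.0436,.0408]);A=[180,0,170.3]
print('tip', held('scene',274.4,251.2,P,-9.7))
q=[wat(284,150,.042,P,A),wat(281.5,280,.042,P,A)];d=q[1]-q[0];print(q,np.degrees(np.arctan2(d[1],d[0])))
a=np.radians(-9.7);ax=np.array([np.cos(a),np.sin(a),0]);print('lateral of pen (box+y mm)',[((x-P)@[-np.sin(a),np.cos(a),0])*1000 for x in q])
c=manip.camera_params('scene');Rc=R.from_euler('xyz',c['orientation'],degrees=True)
def pix(x):
    y=Rc.inv().apply(x-c['position']);return c['cx']+c['fx']*y[0]/y[2],c['cy']+c['fy']*y[1]/y[2]
for dz in(0,.002,.004):print(pix(P+ax*.071+[0,0,dz]))
print('ap pred',pix(X(f.x,(-.036,.03,.036))))
"|tail -7
```

```text
tip [ 0.068  -0.0023]
[array([ 0.3351, -0.0326,  0.042 ]), array([ 0.3986, -0.0444,  0.042 ])] -10.564111222395189
lateral of pen (box+y mm) [np.float64(0.6926314096841696), np.float64(-0.2813028976929854)]
(np.float64(275.3594040279483), np.float64(250.08186353409818))
(np.float64(275.34814335065454), np.float64(249.59105101189482))
(np.float64(275.3368497079782), np.float64(249.09880164693982))
ap pred (np.float64(285.6230873341503), np.float64(245.57347465174672))
```

Request:
{"method": "send_rows", "body": {
  "increments": [
    [[0,-0.7,0.1,0.4,0,0,0],[0,-0.7,0,0,0,0,0],[0,-0.6,0,0,0,0,0],[0,0,0,0,0,0,0],[0,0,0,0,0,0,0],[0,0,0,0,0,0,0]]
  ]
}}

```text
t: 10.05
eef_pos: [0.4149, -0.0464, 0.0363]
tool_rot: [180.0, -0.0, 170.3]
contact_force: [-0.4, -0.2, 0.4]
grip_width: 0.007
gripper_force: 39.1
```

```bash
python3 -c "
from h import *
to((.4231,-.0475,.036),170.3)
acc=[manip.capture('scene') for _ in range(4)]
p=np.mean([a[0].astype(float) for a in acc],0);cv2.imwrite('pics/s5.png',p[:,:,::-1])
cv2.imwrite('pics/s5b.png',cv2.resize(cv2.imread('pics/s5.png')[225:270,255:315],(800,600),interpolation=cv2.INTER_CUBIC))
"
```

```text
turn first (tool deg) [ 0.     -0.016  -0.0455]
t 10.05 shift cm [-0.8307  0.0304  0.0257] pos [ 0.4149 -0.0464  0.0363] [180.      -0.016  170.2545][ WARN:0@4.958] global loadsave.cpp:1063 imwrite_ Unsupported depth image for selected encoder is fallbacked to CV_8U.
```

View pics/s5b.png

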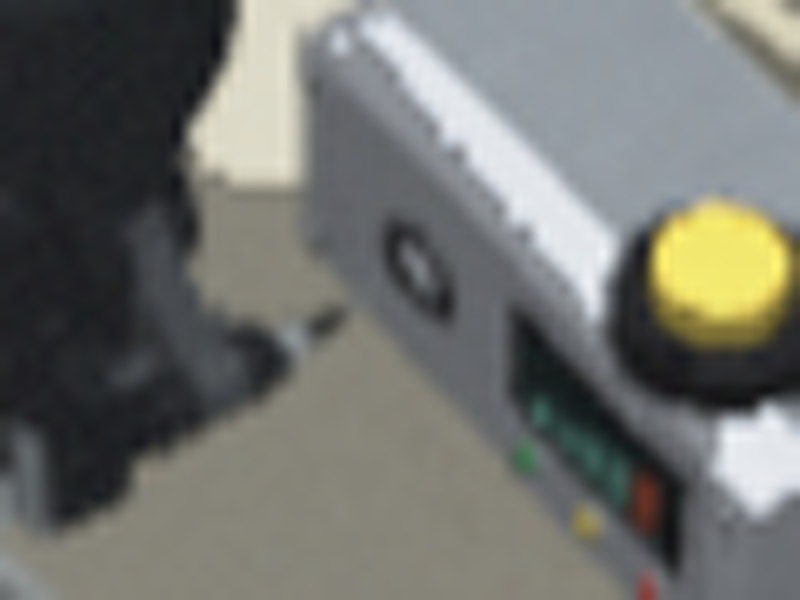

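The tip is at about scene (281.0,248.4) and the hole centre at (286.5,245.25). I'll compare that with the predictions.

```bash
python3 -c "
from h import *
c=manip.camera_params('scene');Rc=R.from_euler('xyz',c['orientation'],degrees=True)
def pix(x):
    y=Rc.inv().apply(x-c['position']);return np.array([c['cx']+c['fx']*y[0]/y[2],c['cy']+c['fy']*y[1]/y[2]])
a=np.radians(-9.8);ax=np.array([np.cos(a),np.sin(a),0]);la=np.array([-ax[1],ax[0],0]);P=np.array([.4149,-.0464,.0363])
T=P+.071*ax;print('tip pred',pix(T))
H=np.array([.4988,-.0619,.036])-.002*ax;print('hole pred',pix(H))
print('TCP->hole along/lat/z', (H-P)@ax,(H-P)@la)
for n,v in(('ax',ax),('la',la),('z',np.array([0,0,1]))):print(n,(pix(T+v*.01)-pix(T))/10,'px/mm')
"
```

```text
tip pred [281.5488 247.4996]
hole pred [285.664  245.5985]
TCP->hole along/lat/z 0.08331396991983832 -0.0009932454464639646
ax [ 0.3159 -0.1804] px/mm
la [-0.2288 -0.2477] px/mm
z [-0.0011 -0.246 ] px/mm
```

Request:
{"method": "send_rows", "body": {
  "increments": [
    [[0,-0.5,0,0,0,0,0],[0,-0.5,0,0,0,0,0],[0,-0.4,0,0,0,0,0],[0,-0.3,0,0,0,0,0],[0,-0.3,0,0,0,0,0],[0,0,0,0,0,0,0],[0,0,0,0,0,0,0]]
  ]
}}

```text
t: 10.83
eef_pos: [0.4348, -0.0498, 0.0362]
tool_rot: [-180.0, -0.0, 170.3]
contact_force: [-0.4, 0.5, -0.3]
grip_width: 0.0072
gripper_force: 39.1
```

Request:
{"method": "send_rows", "body": {
  "increments": [
    [[0,-0.2,0,0,0,0,0],[0,-0.2,0,0,0,0,0],[0,0,0,0,0,0,0],[0,0,0,0,0,0,0]]
  ]
}}

```text
t: 11.17
eef_pos: [0.4388, -0.0505, 0.0363]
tool_rot: [-180.0, 0.0, 170.3]
contact_force: [-0.5, -0.7, 0.2]
grip_width: 0.0074
gripper_force: 39.1
```

No contact yet with the tip well past the ring plane, so it is in the hole. I'll continue in small steps.

Request:
{"method": "send_rows", "body": {
  "increments": [
    [[0,-0.2,0,0,0,0,0],[0,-0.2,0,0,0,0,0],[0,0,0,0,0,0,0],[0,0,0,0,0,0,0]]
  ]
}}

```text
t: 11.5
eef_pos: [0.4423, -0.0511, 0.0362]
tool_rot: [180.0, -0.0, 170.3]
contact_force: [-3.1, 0.6, -0.7]
grip_width: 0.0073
gripper_force: 39.1
```

Request:
{"method": "send_rows", "body": {
  "increments": [
    [[0,-0.15,0,0,0,0,0],[0,-0.15,0,0,0,0,0],[0,0,0,0,0,0,0],[0,0,0,0,0,0,0]]
  ]
}}

```text
t: 11.83
eef_pos: [0.4453, -0.0516, 0.0362]
tool_rot: [180.0, -0.0, 170.2]
contact_force: [-4.8, 0.5, 0.7]
grip_width: 0.0071
gripper_force: 39.1
```

Request:
{"method": "send_rows", "body": {
  "increments": [
    [[0,-0.1,0,0,0,0,0],[0,-0.1,0,0,0,0,0],[0,0,0,0,0,0,0],[0,0,0,0,0,0,0],[0,0,0,0,0,0,0]]
  ]
}}

```text
t: 12.25
eef_pos: [0.4462, -0.0517, 0.036]
tool_rot: [180.0, -0.1, 170.3]
contact_force: [-8.5, 0.7, 0.1]
grip_width: 0.0073
gripper_force: 39.1
```

Request:
{"method": "send_rows", "body": {
  "increments": [
    [[0,-0.05,0,0,0,0,0],[0,0,0,0,0,0,0],[0,0,0,0,0,0,0],[0,0,0,0,0,0,0],[0,0,0,0,0,0,0],[0,0,0,0,0,0,0],[0,0,0,0,0,0,0],[0,0,0,0,0,0,0]]
  ]
}}

```text
t: 12.92
eef_pos: [0.4463, -0.0517, 0.036]
tool_rot: [180.0, -0.2, 170.3]
contact_force: [-10.1, 2.0, -0.9]
grip_width: 0.0072
gripper_force: 39.0
```

```bash
python3 -c "
from h import *
acc=[manip.capture('scene') for _ in range(4)]
cv2.imwrite('pics/s6b.png',cv2.resize(acc[0][0][220:280,240:320,::-1],(800,600),interpolation=cv2.INTER_CUBIC))
s=manip.observe();print({k:s[k] for k in('t','eef_pos','contact_force','wrist_torque','grip_width','gripper_force')})"
```

```text
{'t': 13.1167, 'eef_pos': array([ 0.4464, -0.0517,  0.036 ]), 'contact_force': array([-9.8673,  1.9072, -0.0178]), 'wrist_torque': array([ 0.2454,  1.681 , -0.0075]), 'grip_width': 0.007353742786983455, 'gripper_force': 39.04035174869904}
```

View pics/s6b.png

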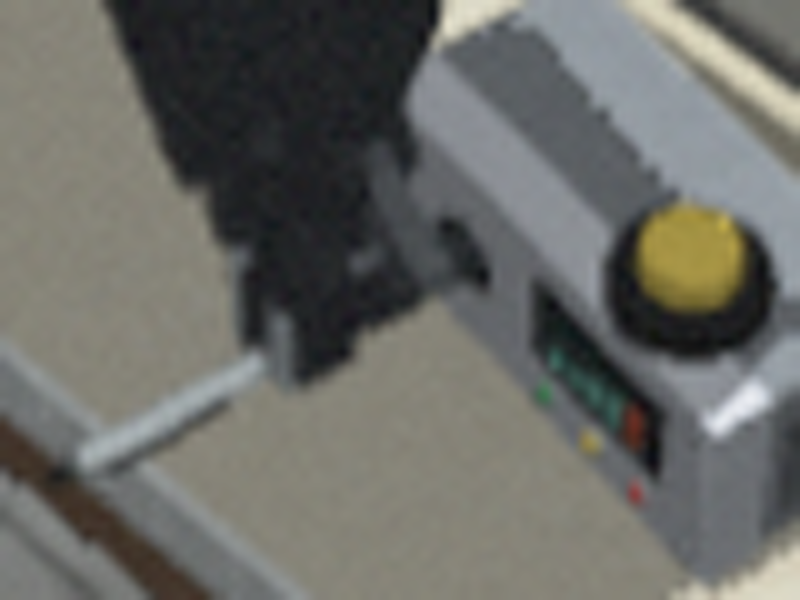

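The pen goes into the hole at (465,260). The push met the spring, then a firm stop at a steady 10 N, the grip is steady and the yellow button is up. Handing in.

```bash
python3 -c "
from bench import manip
print(manip.finish_job())"
```

```text
the job is handed in; nothing more can be done
None
```

I pressed the acknowledge button fully down and it came up again; the gripped pen now holds the reset in at a steady 10 N against its stop with the fingers clear of the box. The job was handed in at about 13 s and returned no verdict.

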